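# Spread the heaped brass plugs out in the toolbox tray

### The arm

A 6-joint arm with a two-finger parallel gripper is mounted at the origin on the work surface. World frame = base frame: x ahead of the robot, y to its left, z up, the work surface at z = 0. Lengths are in m, angles in rad, forces in N, time in s.
With the tool pointing down it reaches from about 0.35 to 0.85 m from the base axis. Payload 8.1 kg.
Tool frame: the origin (TCP) lies midway between the tips of the shut fingers; the grasp point (between the pads) lies 19 mm behind it; z points along the fingers, y is the direction in which the jaws open and shut (so a half turn about z gives the same grasp; the last joint's range is limited). The gripper opens to 93 mm and grips with 3 to 60 N. Pads are 15 mm wide; open, the fingers measure 128 mm over their backs; the gripper's body (75 mm by 188 mm) begins 65 mm behind the grasp point.
Start: joints at [-1.315, 0.13, 1.488, -0, 1.523, -0.085], TCP at [0.201, -0.565, 0.219] pointing down, gripper open.
Joint ranges: [-2.96, 2.96], [-0.89, 2.26], [0.02, 2.5], [-1.34, 4.48], [0, 2.73], [-2.66, 2.66]. Speed limits (rad/s): [2.39, 2.39, 2.79, 3.14, 3.14, 3.14].

### API

Orientations are given as a rotation vector (axis times angle).
In Python, from plant import robot gives the robot as it stands. The module is installed in compiled form; this text tells all that it offers.
- The arm moves only by the shell command python3 -m pendant 'ROWS' [FORCE]. ROWS is JSON, a list of rows, each an object with "translation": the shift along the tool's x, y, z in mm, a list of three; "twist": the turn, a rotation vector about the tool's x, y, z in rad, a list of three; "grip": the opening, from -1 (shut) to 1 (fully open). A call has exactly 10 rows; each row shifts and turns the pose as measured when the row begins, along the tool's axes as they then stand; what a row does not reach is not made up. A row lasts 1/10 s, in which the tool goes at most 50 mm and 8.59 degrees, less where a joint would pass 70% of its speed; a pose out of reach is approached as far as the arm can. A call is refused whole if a number of a shift passes 50 or a number of a turn 0.15, either way. A call with a gripper value outside its range is refused whole. The fingers move at their own pace and stop on an object; FORCE is the grip in N (left out, the last holds). Time passes only in rows, so rows that do not move let the fingers close, or fill a call up. It gives the time, the measured TCP pose, the force and the opening at its end, in the units of the state.
- robot.read_state(): the state, without advancing time (a new reading comes with each control period).
- robot.read_camera(name): name is "scene" or "top" or "wrist"; returns (picture, depth): 384x512x3 uint8, red, green, blue; 384x512 float32, m along the optical axis (not along the pixel's ray), 0 where there is no reading.
- robot.camera_info(name): a dict with "vertical_fov" (degrees; the focal length in pixels is half the picture's height over the tangent of half this angle, whatever the lens; pixels are square), "cx", "cy" (the principal point, pixels), "cam_to_world" (4x4, takes a point from camera to world coordinates). Camera axes: x right, y up, looking along -z (the intrinsics and any distortion apply to the point x, -y, -z); pixel columns grow to the right and rows downward; lengths in m; the calibration is good to about 2 mm. A picture is of the moment at which its call begins: read the wrist's pose just before it. camera_info takes no time and is no camera call; for the wrist camera it gives the pose at the moment of the call.
- robot.close_job(): hands the job in, once; it reports no verdict.
The state is a dict: "t": time; "q": joint angles; "dq": joint speeds; "joint_torque": joint torques, N m; "tool_pos": TCP position; "orientation": TCP orientation; "force": force on the tool from outside, world axes, zero at the start; "wrist_torque": the same for the moment, N m; "opening": finger opening in m.
Only numpy, scipy, OpenCV 4.12 (cv2) and the standard library are available. Lean on these libraries where they do the work, as an engineer would, in place of code of your own. Each camera call takes 0.05 s, during which the arm holds its last target. There are 200 camera calls.

### The job

The three brass blanking plugs in the toolbox's pulled-out tray are piled in a heap, so the tray will not slide home under the lid. Spread them out into an even single layer: each standing on the tray floor with its hex socket up, with at least a plug's width (40 mm) of bare floor between any two of them. Do not tip any of them over on the way, and let go of them all at the end.

Things in the scene. Friction and masses are not known exactly. Their poses are not given: they have to be found in the camera images.
- tray_floor (a point): Centre of the grey tray's floor, on its upper surface 80 mm above the white shelf, z up. Open flat floor: 210 mm along x, 300 mm along y. Walls 4 mm thick and 28 mm high stand on both x sides and the -y end; the +y end is the fixed black toolbox, 250 mm wide, y = 150 to 420 mm, its flat top 75 mm above this floor. Fixed in the episode; place and yaw (up to 0.25 rad) vary.
- plug_a: Brass blanking plug, an upright round cylinder 40 mm in diameter and 30 mm high, about 0.2 kg, with a dark hex socket mark in its flat top. Origin at the centre of its underside, z up through the socket; its yaw means nothing. At the start it stands on the tray floor beside plug_b.
- plug_b: Brass plug just like plug_a; origin at the centre of its underside, z up. At the start it stands on the tray floor, 1 to 5 mm clear of plug_a, in any direction from it.
- plug_c: Brass plug just like plug_a; origin at the centre of its underside, z up. At the start it stands on top of the other two, bridging them, its underside 30 mm above the tray floor. A like plug of grey steel on the shelf outside the tray is not part of the job.
Things that resemble listed ones, but are neither listed nor needed, are in the scene too. Leave any blue or purple look-alike of the plug_c alone.

How it is judged:
By the outcome, as a careful person would: the job done as asked, in the order asked, and still so for the second after the job is handed in, with the robot touching nothing.
It also fails if it takes over 43 s, if anything falls off the work surface, if the arm or the gripper's body presses on something with over 40 N, if the wrist force passes 120 N, or if a joint passes its speed limit or range.

## Working session

There is one attempt and no reset: what is moved stays moved. The work goes in short steps, Python scripts to look and compute and a shell command to move; the robot and the scene stay as the last step left them, time stands still between calls to the robot, and variables do not carry over. Pictures are saved under pics/ and viewed, about 8 in all and at most 12, crops included, and the job is handed in when it is done.

```bash
mkdir -p pics; cat > h.py <<'E'
import numpy as np, cv2
from plant import robot
def grab(n):
    info=robot.camera_info(n); p,d=robot.read_camera(n); return info,p,d
def ray(info,u,v):
    f=192/np.tan(np.radians(info['vertical_fov'])/2); T=np.array(info['cam_to_world'])
    d=np.array([(u-info['cx'])/f,-(v-info['cy'])/f,-1.]); return T[:3,3],T[:3,:3]@d
def onplane(info,u,v,z):
    o,d=ray(info,u,v); return o+d*(z-o[2])/d[2]
def cloud(info,dep):
    v,u=np.mgrid[:384,:512]; f=192/np.tan(np.radians(info['vertical_fov'])/2); T=np.array(info['cam_to_world'])
    P=np.stack([(u-info['cx'])/f*dep,-(v-info['cy'])/f*dep,-dep],-1); return P@T[:3,:3].T+T[:3,3]
def save(n,p): cv2.imwrite('pics/'+n+'.png',p[...,::-1])
E
python3 - <<'E'
from h import *
s=robot.read_state(); print({k:np.round(v,3) for k,v in s.items()})
ims=[]
for n in("top","scene"):
    i,p,d=grab(n); print({k:np.round(v,3) if k!='x' else 0 for k,v in i.items() if not isinstance(v,str)}); ims.append(p); np.savez(n,p=p,d=d)
    print(i.keys())
save('a',cv2.resize(np.hstack(ims),(800,300)) ); save('top',ims[0])
E
```

```text
{'t': np.float64(0.0), 'q': array([-1.315,  0.131,  1.489, -0.   ,  1.523, -0.085]), 'dq': array([-0.   , -0.001, -0.001,  0.   , -0.001, -0.001]), 'joint_torque': array([ 1.0000e-03, -5.5984e+01, -4.9176e+01,  7.7000e-02,  3.6000e-02,
       -0.0000e+00]), 'tool_pos': array([ 0.2  , -0.565,  0.218]), 'orientation': array([-3.094, -0.532,  0.   ]), 'force': array([-0.391, -0.137,  0.034]), 'wrist_torque': array([ 0.005,  0.017, -0.028]), 'opening': np.float64(0.093)}
{'vertical_fov': np.float64(46.281), 'cx': np.float64(253.962), 'cy': np.float64(194.529), 'cam_to_world': array([[ 0.029,  0.976, -0.216,  0.477],
       [-1.   ,  0.028, -0.01 , -0.116],
       [-0.004,  0.216,  0.976,  0.874],
       [ 0.   ,  0.   ,  0.   ,  1.   ]])}
dict_keys(['vertical_fov', 'cx', 'cy', 'cam_to_world'])
{'vertical_fov': np.float64(48.29), 'cx': np.float64(261.465), 'cy': np.float64(196.802), 'cam_to_world': array([[-0.417, -0.602,  0.681,  1.072],
       [ 0.909, -0.286,  0.304,  0.087],
       [ 0.012,  0.745,  0.666,  0.538],
       [ 0.   ,  0.   ,  0.   ,  1.   ]])}
dict_keys(['vertical_fov', 'cx', 'cy', 'cam_to_world'])
```

View pics/a.png

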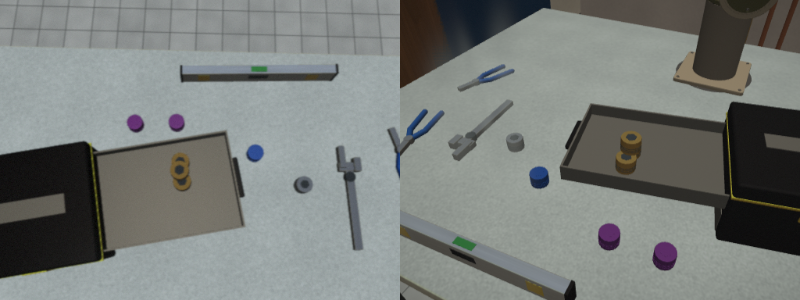

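View pics/top.png

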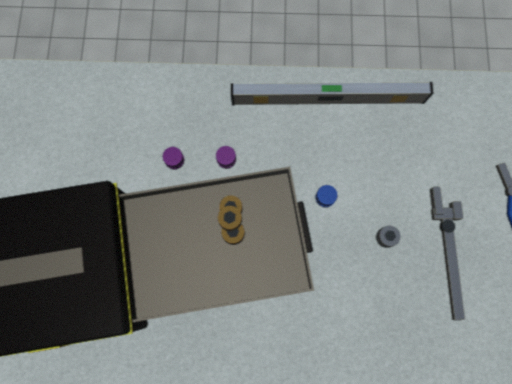

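The top view shows the tray with corners at about (121,195), (289,170), (311,290) and (133,318). The plugs are at about (231,206), (233,233) and, on top of them, (230,217). The toolbox is on the left, which is +y.

```bash
python3 - <<'E'
from h import *
Z=np.load('top.npz'); p,d=Z['p'],Z['d']; i=robot.camera_info('top'); C=cloud(i,d)
for u,v in [(200,280),(280,270),(160,220),(400,150),(60,220),(230,217),(231,201),(233,238),(327,195),(388,236)]: print((u,v),np.round(C[v,u],3))
zf=np.median(C[255:300,170:270,2]); print('floor',zf)
m=((abs(C[...,2]-zf)<.008)&(d>0)).astype(np.uint8)
m=cv2.morphologyEx(m,cv2.MORPH_OPEN,np.ones((3,3)))
n,l,st,ce=cv2.connectedComponentsWithStats(m); k=l[280,200]; 
X=C[l==k][:,:2].astype(np.float32); r=cv2.minAreaRect(X*1000); print(r, np.round(cv2.boxPoints(r)))
hsv=cv2.cvtColor(p,cv2.COLOR_RGB2HSV); b=(hsv[...,1]>110)&(hsv[...,0]>8)&(hsv[...,0]<25); b[:,:130]=0;b[:160]=0
print('brass z hist',np.histogram(C[b][:,2],8))
for lo,hi in((.05,.075),(.02,.04)):
    pass
for h in(.03,.06):
    q=(abs(C[...,2]-zf-h)<.008)&(d>0); q[:180]=0;q[260:]=0;q[:,:200]=0;q[:,265:]=0
    n,l,st,ce=cv2.connectedComponentsWithStats(q.astype(np.uint8))
    for k in range(1,n):
        if st[k,4]>15:
            c,rr=cv2.minEnclosingCircle((C[l==k][:,:2]*1000).astype(np.float32)); print(h,st[k],np.round(c),rr)
crop=p[180:260,190:270]; save('c',cv2.resize(crop,(480,480),interpolation=cv2.INTER_CUBIC))
E
```

```text
(200, 280) [ 0.498 -0.018  0.08 ]
(280, 270) [ 0.519 -0.157  0.08 ]
(160, 220) [0.6   0.058 0.084]
(400, 150) [ 0.771 -0.401  0.001]
(60, 220) [0.585 0.205 0.155]
(230, 217) [ 0.599 -0.07   0.142]
(231, 201) [ 0.633 -0.069  0.112]
(233, 238) [ 0.569 -0.074  0.109]
(327, 195) [ 0.666 -0.247  0.03 ]
(388, 236) [ 0.591 -0.362  0.03 ]
floor 0.0806264863042575
((562.9205322265625, -39.09910583496094), (210.85548400878906, 301.05548095703125), 11.283679962158203) [[ 430.   88.]
 [ 489. -207.]
 [ 696. -166.]
 [ 637.  129.]]
brass z hist (array([678,   0,   0,   0,   0,   0,   0,   3]), array([0.09389838, 0.19137391, 0.28884943, 0.38632495, 0.48380048,
       0.581276  , 0.67875153, 0.77622705, 0.87370257]))
0.03 [200 180  24   4  53] [668. -32.] 20.214292526245117
0.03 [219 195  23  17 221] [625. -67.] 19.689651489257812
0.03 [221 225  23  19 279] [580. -72.] 19.662118911743164
0.06 [217 206  24  24 454] [600. -67.] 20.11547088623047
```

View pics/c.png

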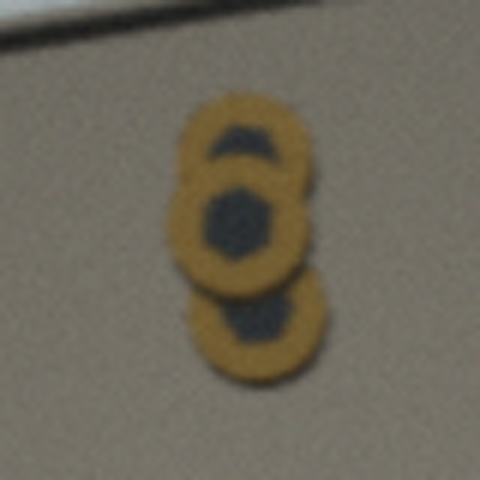

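```bash
cat >> h.py <<'E'
from scipy.spatial.transform import Rotation as R
def plan(x,y,z,ya=None):
    "shift (mm, tool axes) and turn about tool z to reach x,y,z with jaw axis y along ya"
    s=robot.read_state(); M=R.from_rotvec(s['orientation']).as_matrix()
    j=M[:,1]; tw=0
    if ya is not None:
        a=np.arctan2(ya[1],ya[0])-np.arctan2(j[1],j[0]); a=(a+np.pi/2)%np.pi-np.pi/2; tw=-a
    print('t',round(float(s['t']),2),'pos',np.round(s['tool_pos'],4),'toolz',np.round(M[:,2],3),'jaw',np.round(j,3),'F',np.round(s['force'],1),'open',round(float(s['opening']),4))
    print('shift',np.round(M.T@(np.array([x,y,z])-s['tool_pos'])*1000,1),'twist z',round(tw,3), 'q',np.round(s['q'],2))
E
python3 -m pendant '[{"translation":[40,-25,0],"twist":[0,0,0],"grip":1},{"translation":[40,-25,0],"twist":[0,0,0],"grip":1},{"translation":[40,-25,0],"twist":[0,0,0],"grip":1},{"translation":[40,-25,0],"twist":[0,0,0],"grip":1},{"translation":[40,-25,0],"twist":[0,0,0],"grip":1},{"translation":[40,-25,0],"twist":[0,0,0],"grip":1},{"translation":[40,-25,0],"twist":[0,0,0],"grip":1},{"translation":[40,-25,0],"twist":[0,0,0],"grip":1},{"translation":[40,-25,0],"twist":[0,0,0],"grip":1},{"translation":[40,-25,0],"twist":[0,0,0],"grip":1}]' 30
python3 -c "from h import *;plan(.600,-.067,.24,(.11,-.99))"
```

```text
t: 1.1
tool_pos: [0.4988, -0.1851, 0.2129]
orientation: [-3.092, -0.514, 0.006]
force: [0.7, -1.4, -0.7]
opening: 0.093
t 1.1 pos [ 0.4988 -0.1851  0.2129] toolz [-0.005  0.007 -1.   ] jaw [ 0.324 -0.946 -0.008] F [ 0.7 -1.4 -0.7] open 0.093
shift [133.9 -79.2 -26.8] twist z 0.219 q [-0.45 -0.04  1.68  0.    1.52  0.79]
```

```bash
python3 -m pendant '[{"translation":[27,-16,-5],"twist":[0,0,0],"grip":1},{"translation":[27,-16,-5],"twist":[0,0,0],"grip":1},{"translation":[27,-16,-5],"twist":[0,0,0],"grip":1},{"translation":[27,-16,-5],"twist":[0,0,0],"grip":1},{"translation":[27,-16,-5],"twist":[0,0,0],"grip":1},{"translation":[0,0,0],"twist":[0,0,0.11],"grip":1},{"translation":[0,0,0],"twist":[0,0,0.11],"grip":1},{"translation":[0,0,0],"twist":[0,0,0],"grip":1},{"translation":[0,0,0],"twist":[0,0,0],"grip":1},{"translation":[0,0,0],"twist":[0,0,0],"grip":1}]' 30
python3 - <<'E'
from h import *
plan(.600,-.067,.125,(.11,-.99))
i,p,d=grab('wrist'); C=cloud(i,d); save('w1',p)
for h,n in((.14,'C'),(.11,'AB')):
    q=((abs(C[...,2]-h)<.008)&(d>0)).astype(np.uint8); q=cv2.morphologyEx(q,cv2.MORPH_OPEN,np.ones((3,3)))
    k,l,st,ce=cv2.connectedComponentsWithStats(q)
    for a in range(1,k):
        if st[a,4]>100:
            c,r=cv2.minEnclosingCircle((C[l==a][:,:2]*1000).astype(np.float32)); print(n,st[a],np.round(c),round(r,1),C[l==a][:,2].mean())
E
```

```text
t: 2.1
tool_pos: [0.6045, -0.0514, 0.2331]
orientation: [-3.125, -0.184, 0.021]
force: [0.4, 0.2, 0.3]
opening: 0.0932
t 2.1 pos [ 0.6045 -0.0514  0.2331] toolz [-0.014  0.01  -1.   ] jaw [ 0.118 -0.993 -0.012] F [0.4 0.2 0.3] open 0.0932
shift [ -4.9  16.3 107.9] twist z 0.007 q [-0.17  0.16  1.43  0.01  1.57  1.28]
C [  14  105   69  198 2348] [568. 117.] 88.4 0.1398538161262712
C [ 252  179   48   47 1791] [600. -68.] 20.2 0.13943173785051885
AB [ 130   93  288  178 3479] [602. -73.] 145.5 0.10628827396821372
AB [  43  103   86  186 2157] [570. 103.] 90.5 0.10946479252029667
AB [ 255  144   45   36 1235] [624. -67.] 19.9 0.10969851119752362
AB [257 218  40  15 256] [574. -74.] 18.2 0.10956036254962227
```

View pics/w1.png

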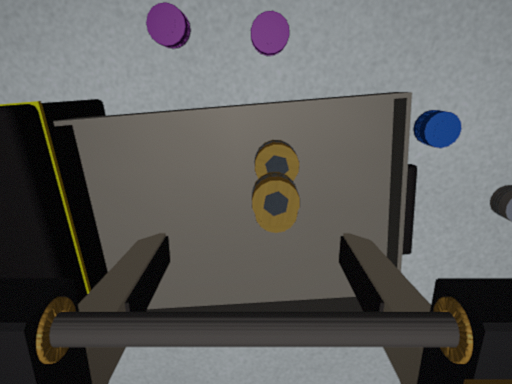

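The wrist view shows plug_c at (275,203) and plug_a behind it at (277,163). Both cameras put plug_c at (0.600, -0.068), so I'm going down to grasp it.

```bash
sed -i "s/^    print('shift'/    print('level',np.round(M.T@np.cross(M[:,2],[0,0,-1]),3))\n&/" h.py
python3 -m pendant '[{"translation":[-4,16,10],"twist":[-0.012,0.013,0],"grip":1},{"translation":[0,0,20],"twist":[0,0,0],"grip":1},{"translation":[0,0,20],"twist":[0,0,0],"grip":1},{"translation":[0,0,20],"twist":[0,0,0],"grip":1},{"translation":[0,0,20],"twist":[0,0,0],"grip":1},{"translation":[0,0,15],"twist":[0,0,0],"grip":1},{"translation":[0,0,0],"twist":[0,0,0],"grip":1},{"translation":[0,0,0],"twist":[0,0,0],"grip":1},{"translation":[0,0,0],"twist":[0,0,0],"grip":1},{"translation":[0,0,0],"twist":[0,0,0],"grip":1}]' 30
python3 -c "from h import *;plan(.600,-.0675,.115,(.11,-.99))"
```

```text
t: 3.15
tool_pos: [0.6034, -0.0715, 0.1284]
orientation: [3.133, 0.196, 0.011]
force: [1.0, -0.2, 0.3]
opening: 0.093
t 3.15 pos [ 0.6034 -0.0715  0.1284] toolz [ 0.007 -0.002 -1.   ] jaw [ 0.125 -0.992  0.003] F [ 1.  -0.2  0.3] open 0.093
level [ 0.003 -0.007  0.   ]
shift [-3.  -4.5 13.3] twist z 0.014 q [-0.2   0.2   1.58 -0.    1.36  1.24]
```

```bash
python3 -m pendant '[{"translation":[-3,-4,7],"twist":[0,0,0],"grip":1},{"translation":[0,0,6],"twist":[0,0,0],"grip":1},{"translation":[0,0,0],"twist":[0,0,0],"grip":-1},{"translation":[0,0,0],"twist":[0,0,0],"grip":-1},{"translation":[0,0,0],"twist":[0,0,0],"grip":-1},{"translation":[0,0,0],"twist":[0,0,0],"grip":-1},{"translation":[0,0,0],"twist":[0,0,0],"grip":-1},{"translation":[0,0,0],"twist":[0,0,0],"grip":-1},{"translation":[0,0,0],"twist":[0,0,0],"grip":-1},{"translation":[0,0,0],"twist":[0,0,0],"grip":-1}]' 25
python3 -c "from h import *;plan(.552,.015,.165)"
```

```text
t: 4.15
tool_pos: [0.6013, -0.0679, 0.1168]
orientation: [3.132, 0.196, 0.017]
force: [-0.2, -1.0, 0.2]
opening: 0.0383
t 4.15 pos [ 0.6013 -0.0679  0.1168] toolz [ 0.011 -0.003 -1.   ] jaw [ 0.125 -0.992  0.004] F [-0.2 -1.   0.2] open 0.0383
level [ 0.004 -0.01   0.   ]
shift [-38.1 -88.2 -49. ] twist z 0 q [-0.2   0.2   1.6  -0.    1.33  1.25]
```

```bash
python3 -m pendant '[{"translation":[0,0,-8],"twist":[0,0,0],"grip":-1},{"translation":[0,0,-15],"twist":[0,0,0],"grip":-1},{"translation":[0,0,-15],"twist":[0,0,0],"grip":-1},{"translation":[-4,-9,-2],"twist":[0,0,0],"grip":-1},{"translation":[-8,-18,0],"twist":[0,0,0],"grip":-1},{"translation":[-8,-18,0],"twist":[0,0,0],"grip":-1},{"translation":[-8,-18,0],"twist":[0,0,0],"grip":-1},{"translation":[-8,-18,0],"twist":[0,0,0],"grip":-1},{"translation":[0,-8,0],"twist":[0,0,0],"grip":-1},{"translation":[0,0,0],"twist":[0,0,0],"grip":-1}]' 25
python3 -c "from h import *;plan(.552,.015,.087)"
```

```text
t: 5.15
tool_pos: [0.5517, 0.0214, 0.163]
orientation: [3.133, 0.196, 0.023]
force: [0.6, -1.3, -2.9]
opening: 0.0385
t 5.15 pos [0.5517 0.0214 0.163 ] toolz [ 0.015 -0.002 -1.   ] jaw [ 0.124 -0.992  0.004] F [ 0.6 -1.3 -2.9] open 0.0385
level [ 0.004 -0.014  0.   ]
shift [-1.6  6.1 76. ] twist z 0 q [-0.05  0.02  1.71 -0.    1.4   1.39]
```

```bash
python3 -m pendant '[{"translation":[0,4,12],"twist":[0,0,0],"grip":-1},{"translation":[0,0,15],"twist":[0,0,0],"grip":-1},{"translation":[0,0,15],"twist":[0,0,0],"grip":-1},{"translation":[0,0,12],"twist":[0,0,0],"grip":-1},{"translation":[0,0,8],"twist":[0,0,0],"grip":-1},{"translation":[0,0,4],"twist":[0,0,0],"grip":-1},{"translation":[0,0,3],"twist":[0,0,0],"grip":-1},{"translation":[0,0,2],"twist":[0,0,0],"grip":-1},{"translation":[0,0,0],"twist":[0,0,0],"grip":-1},{"translation":[0,0,0],"twist":[0,0,0],"grip":-1}]' 25
python3 -c "from h import *;plan(.552,.015,.087)"
```

```text
t: 6.15
tool_pos: [0.555, 0.0134, 0.0882]
orientation: [3.132, 0.191, 0.023]
force: [-0.3, -0.6, -3.2]
opening: 0.0381
t 6.15 pos [0.555  0.0134 0.0882] toolz [ 0.015 -0.003 -1.   ] jaw [ 0.121 -0.993  0.005] F [-0.3 -0.6 -3.2] open 0.0381
level [ 0.005 -0.014  0.   ]
shift [-2.8 -1.9  1.1] twist z 0 q [-0.07  0.1   1.77 -0.    1.26  1.38]
```

```bash
python3 -m pendant '[{"translation":[0,0,1],"twist":[0,0,0],"grip":-1},{"translation":[0,0,1],"twist":[0,0,0],"grip":-1},{"translation":[0,0,0],"twist":[0,0,0],"grip":-1},{"translation":[0,0,0],"twist":[0,0,0],"grip":-1},{"translation":[0,0,0],"twist":[0,0,0],"grip":-1},{"translation":[0,0,0],"twist":[0,0,0],"grip":-1},{"translation":[0,0,0],"twist":[0,0,0],"grip":-1},{"translation":[0,0,0],"twist":[0,0,0],"grip":-1},{"translation":[0,0,0],"twist":[0,0,0],"grip":-1},{"translation":[0,0,0],"twist":[0,0,0],"grip":-1}]' 25
python3 -c "from h import *;plan(.552,.015,.087)"
```

```text
t: 7.15
tool_pos: [0.5557, 0.0134, 0.0866]
orientation: [3.131, 0.191, 0.025]
force: [-0.3, -0.1, -0.6]
opening: 0.0385
t 7.15 pos [0.5557 0.0134 0.0866] toolz [ 0.016 -0.003 -1.   ] jaw [ 0.121 -0.993  0.005] F [-0.3 -0.1 -0.6] open 0.0385
level [ 0.005 -0.016  0.   ]
shift [-3.4 -2.  -0.5] twist z 0 q [-0.07  0.1   1.77 -0.    1.26  1.38]
```

```bash
python3 -m pendant '[{"translation":[0,0,0],"twist":[0,0,0],"grip":0.3},{"translation":[0,0,0],"twist":[0,0,0],"grip":0.3},{"translation":[0,0,0],"twist":[0,0,0],"grip":0.3},{"translation":[0,0,0],"twist":[0,0,0],"grip":0.3},{"translation":[0,0,-10],"twist":[0,0,0],"grip":0.3},{"translation":[0,0,-20],"twist":[0,0,0],"grip":0.3},{"translation":[0,0,-30],"twist":[0,0,0],"grip":0.3},{"translation":[0,0,-30],"twist":[0,0,0],"grip":0.3},{"translation":[0,0,-30],"twist":[0,0,0],"grip":0.3},{"translation":[0,0,0],"twist":[0.005,-0.016,0],"grip":0.3}]' 25
python3 - <<'E'
from h import *
i,p,d=grab('top'); C=cloud(i,d); save('t2',p)
q=((abs(C[...,2]-.11)<.006)&(d>0)).astype(np.uint8); k,l,st,ce=cv2.connectedComponentsWithStats(q)
for a in range(1,k):
    if st[a,4]>60:
        c,r=cv2.minEnclosingCircle((C[l==a][:,:2]*1000).astype(np.float32)); print(st[a],np.round(c),round(r,1),C[l==a][:,2].mean())
plan(.580,-.072,.12,(.11,-.99))
E
```

```text
t: 8.15
tool_pos: [0.5533, 0.0139, 0.2143]
orientation: [3.135, 0.191, 0.001]
force: [0.9, 0.1, 0.9]
opening: 0.0607
[ 152  166  162  153 1231] [566. -57.] 173.4 0.1078420859110883
[226 195  16  23 280] [624. -67.] 19.7 0.11045479713965238
[228 220  16  24 284] [580. -72.] 19.7 0.11059357678952278
t 8.2 pos [0.5526 0.0138 0.212 ] toolz [-0.003  0.    -1.   ] jaw [ 0.121 -0.993 -0.001] F [-0.6 -0.4  0.3] open 0.0608
level [-0.001  0.003  0.   ]
shift [17.  88.5 91.9] twist z 0.011 q [-0.07  0.01  1.63 -0.    1.51  1.38]
```

View pics/t2.png

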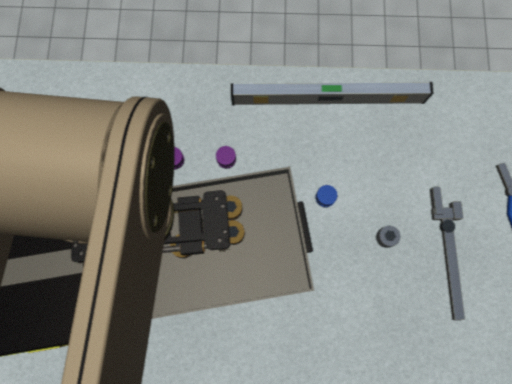

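The arm hides plug_c in this view, but plug_a at (234,207) and plug_b at (236,232) are visible and haven't moved. Next is plug_b.

```bash
python3 -m pendant '[{"translation":[3,17,0],"twist":[0,0,0],"grip":0.4},{"translation":[3,17,0],"twist":[0,0,0],"grip":0.4},{"translation":[4,18,10],"twist":[0,0,0],"grip":0.4},{"translation":[4,18,15],"twist":[0,0,0],"grip":0.4},{"translation":[3,12,15],"twist":[0,0,0],"grip":0.4},{"translation":[0,0,15],"twist":[0,0,0],"grip":0.4},{"translation":[0,0,15],"twist":[0,0,0],"grip":0.4},{"translation":[0,0,8],"twist":[0,0,0],"grip":0.4},{"translation":[0,0,0],"twist":[0,0,0],"grip":0.4},{"translation":[0,0,0],"twist":[0,0,0],"grip":0.4}]' 25
python3 -c "from h import *;plan(.580,-.072,.087,(.11,-.99))"
```

```text
t: 9.2
tool_pos: [0.5762, -0.0723, 0.1214]
orientation: [-3.133, -0.189, 0.022]
force: [-0.0, 0.4, 0.1]
opening: 0.0652
t 9.2 pos [ 0.5762 -0.0723  0.1214] toolz [-0.014  0.002 -1.   ] jaw [ 0.12  -0.993 -0.004] F [-0.   0.4  0.1] open 0.0652
level [-0.004  0.014  0.   ]
shift [ 4.3  0.3 34.3] twist z 0.01 q [-0.21  0.16  1.64 -0.    1.36  1.24]
```

```bash
python3 -m pendant '[{"translation":[4,0,10],"twist":[-0.004,0.014,0],"grip":0.4},{"translation":[0,0,12],"twist":[0,0,0],"grip":0.4},{"translation":[0,0,8],"twist":[0,0,0],"grip":0.4},{"translation":[0,0,4],"twist":[0,0,0],"grip":0.4},{"translation":[0,0,0],"twist":[0,0,0],"grip":-1},{"translation":[0,0,0],"twist":[0,0,0],"grip":-1},{"translation":[0,0,0],"twist":[0,0,0],"grip":-1},{"translation":[0,0,0],"twist":[0,0,0],"grip":-1},{"translation":[0,0,0],"twist":[0,0,0],"grip":-1},{"translation":[0,0,0],"twist":[0,0,0],"grip":-1}]' 25
python3 -c "from h import *;plan(.526,-.108,.12)"
```

```text
t: 10.2
tool_pos: [0.5824, -0.0707, 0.0897]
orientation: [3.134, 0.193, 0.008]
force: [0.3, -0.9, -1.7]
opening: 0.0381
t 10.2 pos [ 0.5824 -0.0707  0.0897] toolz [ 0.005 -0.001 -1.   ] jaw [ 0.123 -0.992  0.002] F [ 0.3 -0.9 -1.7] open 0.0381
level [ 0.002 -0.005  0.   ]
shift [-60.4  30.2 -30.6] twist z 0 q [-0.21  0.19  1.67 -0.    1.28  1.24]
```

```bash
python3 -m pendant '[{"translation":[0,0,-8],"twist":[0,0,0],"grip":-1},{"translation":[0,0,-12],"twist":[0,0,0],"grip":-1},{"translation":[0,0,-12],"twist":[0,0,0],"grip":-1},{"translation":[-8,4,0],"twist":[0,0,0],"grip":-1},{"translation":[-14,7,0],"twist":[0,0,0],"grip":-1},{"translation":[-14,7,0],"twist":[0,0,0],"grip":-1},{"translation":[-14,7,0],"twist":[0,0,0],"grip":-1},{"translation":[-10,5,0],"twist":[0,0,0],"grip":-1},{"translation":[0,0,0],"twist":[0,0,0],"grip":-1},{"translation":[0,0,0],"twist":[0,0,0],"grip":-1}]' 25
python3 -c "from h import *;plan(.526,-.108,.0895)"
```

```text
t: 11.2
tool_pos: [0.5234, -0.1104, 0.1269]
orientation: [3.132, 0.193, 0.013]
force: [0.5, 0.6, -2.1]
opening: 0.0382
t 11.2 pos [ 0.5234 -0.1104  0.1269] toolz [ 0.009 -0.003 -1.   ] jaw [ 0.123 -0.992  0.004] F [ 0.5  0.6 -2.1] open 0.0382
level [ 0.004 -0.008  0.   ]
shift [ 2.5 -2.2 37.4] twist z 0 q [-0.3   0.01  1.79  0.    1.34  1.14]
```

```bash
python3 -m pendant '[{"translation":[0,0,8],"twist":[0.002,-0.004,0],"grip":-1},{"translation":[0,0,10],"twist":[0,0,0],"grip":-1},{"translation":[0,0,8],"twist":[0,0,0],"grip":-1},{"translation":[0,0,5],"twist":[0,0,0],"grip":-1},{"translation":[0,0,3],"twist":[0,0,0],"grip":-1},{"translation":[0,0,1.5],"twist":[0,0,0],"grip":-1},{"translation":[0,0,1],"twist":[0,0,0],"grip":-1},{"translation":[0,0,0],"twist":[0,0,0],"grip":-1},{"translation":[0,0,0],"twist":[0,0,0],"grip":-1},{"translation":[0,0,0],"twist":[0,0,0],"grip":-1}]' 25
python3 -c "from h import *;plan(.526,-.108,.0895)"
```

```text
t: 12.2
tool_pos: [0.5252, -0.1093, 0.0895]
orientation: [3.134, 0.197, 0.006]
force: [0.7, 0.0, -3.3]
opening: 0.038
t 12.2 pos [ 0.5252 -0.1093  0.0895] toolz [ 0.004 -0.001 -1.   ] jaw [ 0.125 -0.992  0.002] F [ 0.7  0.  -3.3] open 0.038
level [ 0.002 -0.003  0.   ]
shift [ 1.  -1.2 -0. ] twist z 0 q [-0.3   0.06  1.81 -0.    1.27  1.14]
```

```bash
python3 -m pendant '[{"translation":[0,0,0.6],"twist":[0,0,0],"grip":-1},{"translation":[0,0,0.6],"twist":[0,0,0],"grip":-1},{"translation":[0,0,0],"twist":[0,0,0],"grip":-1},{"translation":[0,0,0],"twist":[0,0,0],"grip":-1},{"translation":[0,0,0],"twist":[0,0,0],"grip":-1},{"translation":[0,0,0],"twist":[0,0,0],"grip":-1},{"translation":[0,0,0],"twist":[0,0,0],"grip":-1},{"translation":[0,0,0],"twist":[0,0,0],"grip":-1},{"translation":[0,0,0],"twist":[0,0,0],"grip":-1},{"translation":[0,0,0],"twist":[0,0,0],"grip":-1}]' 25
python3 -c "from h import *;plan(.526,-.108,.0895)"
```

```text
t: 13.2
tool_pos: [0.5253, -0.1093, 0.0894]
orientation: [3.134, 0.197, 0.005]
force: [-1.7, 0.6, -0.2]
opening: 0.0381
t 13.2 pos [ 0.5253 -0.1093  0.0894] toolz [ 0.003 -0.001 -1.   ] jaw [ 0.125 -0.992  0.002] F [-1.7  0.6 -0.2] open 0.0381
level [ 0.002 -0.003  0.   ]
shift [ 0.9 -1.2 -0.1] twist z 0 q [-0.3   0.06  1.81 -0.    1.27  1.14]
```

```bash
python3 -m pendant '[{"translation":[0,0,0],"twist":[0,0,0],"grip":0.4},{"translation":[0,0,0],"twist":[0,0,0],"grip":0.4},{"translation":[0,0,0],"twist":[0,0,0],"grip":0.4},{"translation":[0,0,0],"twist":[0,0,0],"grip":0.4},{"translation":[0,0,-10],"twist":[0,0,0],"grip":0.4},{"translation":[0,0,-20],"twist":[0,0,0],"grip":0.4},{"translation":[0,0,-30],"twist":[0,0,0],"grip":0.4},{"translation":[0,0,-35],"twist":[0,0,0],"grip":0.4},{"translation":[0,0,-35],"twist":[0,0,0],"grip":0.4},{"translation":[0,10,-10],"twist":[0,0,0],"grip":0.4}]' 25
python3 -m pendant '[{"translation":[-25,20,0],"twist":[0,0,0],"grip":0.4},{"translation":[-25,35,0],"twist":[0,0,0],"grip":0.4},{"translation":[-25,35,0],"twist":[0,0,0],"grip":0.4},{"translation":[-25,35,0],"twist":[0,0,0],"grip":0.4},{"translation":[-25,35,0],"twist":[0,0,0],"grip":0.4},{"translation":[-25,35,0],"twist":[0,0,0],"grip":0.4},{"translation":[-25,35,0],"twist":[0,0,0],"grip":0.4},{"translation":[-10,35,0],"twist":[0,0,0],"grip":0.4},{"translation":[0,35,0],"twist":[0,0,0],"grip":0.4},{"translation":[0,0,0],"twist":[0,0,0],"grip":0.4}]' 25
python3 - <<'E'
from h import *
i,p,d=grab('top'); C=cloud(i,d); save('t3',p)
q=((abs(C[...,2]-.11)<.006)&(d>0)).astype(np.uint8); k,l,st,ce=cv2.connectedComponentsWithStats(q)
for a in range(1,k):
    if st[a,4]>60:
        c,r=cv2.minEnclosingCircle((C[l==a][:,:2]*1000).astype(np.float32)); print(st[a],np.round(c),round(r,1),np.percentile(C[l==a][:,2],[5,50,95]))
E
```

```text
t: 14.2
tool_pos: [0.5249, -0.1182, 0.2354]
orientation: [3.135, 0.199, 0.002]
force: [1.1, -0.9, 0.7]
opening: 0.0653
t: 15.2
tool_pos: [0.3721, -0.4554, 0.2368]
orientation: [3.132, 0.201, 0.009]
force: [0.4, 0.3, 0.2]
opening: 0.065
[ 117  166  197  165 1722] [562. -35.] 191.6 [0.10452912 0.1081843  0.1117527 ]
[219 195  23  23 407] [624. -67.] 19.8 [0.1082912  0.11060985 0.11274438]
[170 234  23  23 430] [554.  14.] 19.9 [0.10843683 0.11071191 0.1128533 ]
[241 254  23  24 433] [ 523. -109.] 19.7 [0.10867096 0.11066702 0.11270421]
```

View pics/t3.png

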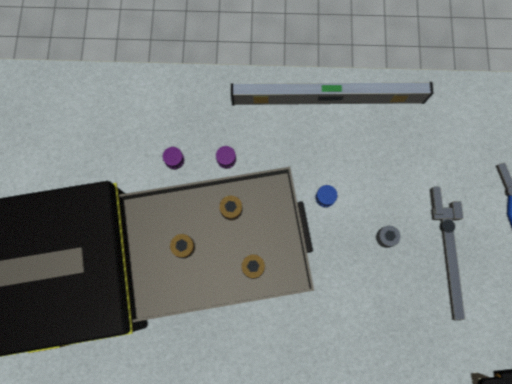

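The view is clear: the plugs stand upright with sockets up at (231,207), (182,245) and (253,266). The closest centres are about 107 mm apart, so at least 67 mm of floor is bare between any two. All tops are level, 30 mm above the floor.

```bash
python3 -c "from plant import robot;print(robot.close_job())"
```

```text
the job is handed in; nothing more can be done
None
```

The three brass plugs are spread out in a single layer on the tray floor, and I handed the job in at about 15 s of the 43 s allowed. I lifted plug_c off the other two and set it down towards the toolbox. I then moved plug_b away from plug_a, which stayed where it was.

**Last check (clear top view, arm out of the way):**

| Plug | Position, x and y (m) |
|---|---|
| plug_a | (0.624, -0.067) |
| plug_b | (0.523, -0.109) |
| plug_c | (0.554, 0.014) |

- **Upright:** all three stand with their sockets up. Their tops are level at z = 0.11 m, which is 30 mm above the tray floor.
- **Spacing:** the closest two centres are about 107 mm apart, leaving at least 67 mm of bare floor between any two plugs.
- **Release:** the gripper is open and clear of everything, and the look-alike plugs were not touched.

No check failed. When plug_c and plug_b were set down, I judged contact only from a small drop in the measured force, about the size of the sensor noise. The level tops in the last picture confirm that both are standing on the floor.

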